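Slide the vial tray up over the step onto the analyser's feed deck

ROBOT

A 6-joint arm with a two-finger parallel gripper is mounted at the origin on the work surface. World frame = base frame: x ahead of the robot, y to its left, z up, the work surface at z = 0. Lengths are in mm, angles in rad, forces in N, time in s.
With the tool pointing down it reaches from about 350 to 875 mm from the base axis. Payload 4.2 kg.
Tool frame: the origin (TCP) lies between the finger pads; the fingertips stand 11 mm ahead of it and the grasp point (between the pads) lies 8 mm behind it; z points along the fingers, y is the direction in which the jaws open and shut (so a half turn about z gives the same grasp; the last joint's range is limited). The gripper opens to 85 mm and grips with 20 to 120 N. Pads are 22 mm wide; open, the fingers measure 114 mm over their backs; the gripper's body (76 mm by 85 mm) begins 54 mm behind the grasp point. The pads swing forward as they close: fully open they stand 13 mm farther back than shut.
Start: joints at [-0.953, 0.385, 0.008, 0, -1.194, -0.259], TCP at [219.483, -585.172, 242.312] pointing down, gripper open.
Joint ranges: [-3.14, 3.14], [-1.21, 2.06], [-1.07, 1.41], [-3.16, 2.05], [-2.99, -0.16], [-3.1, 3.1]. Speed limits (rad/s): [2.79, 2.79, 3.14, 3.14, 3.14, 3.14].

INTERFACE

Orientations are given as a unit quaternion [x, y, z, w].
In Python, from bench import * gives the robot as it stands.
- The arm moves only by the tool servo_tool, never from a script. Its argument "rows" is a list of rows, each a list of 7 numbers: the opening, from 0 (shut) to 1 (fully open), then the shift along the tool's x, y, z in cm, then the turn, a rotation vector about the tool's x, y, z in degrees. A call has 1 to 12 rows; each row shifts and turns the commanded pose from where the row before left it, along the tool's axes as they then stand; what a row does not reach is not made up. A row lasts 1/10 s, in which the tool goes at most 50 mm and 8.59 degrees, less where a joint would pass 70% of its speed; a pose out of reach is approached as far as the arm can. A call is refused whole if a number of a shift passes 5 or a number of a turn 8.59, either way. A call with a gripper value outside its range is refused whole. The fingers move at their own pace and stop on an object; the grip force is fixed at half the most. Time passes only in rows, so rows that do not move let the fingers close. It gives the time, the measured TCP pose, the force and the opening at its end, in the units of the state.
- read_state(): the state, without advancing time (a new reading comes with each control period).
- get_image(name): name is "side" or "top"; returns a dict with "image" (420x560x3 uint8, red, green, blue), "mtx" (3x3 intrinsics, pixels), "k1" (the pictures are not rectified: a ray, as slopes to the right and down, at radius r is drawn at 1 + k1 r^2 times it, then the intrinsics apply), "extrinsics" (4x4, takes a point from camera to world coordinates). Camera axes: x right, y up, looking along -z (the intrinsics and any distortion apply to the point x, -y, -z); pixel columns grow to the right and rows downward; lengths in mm; the calibration is good to about 2 mm. A picture is of the moment at which its call begins. There is no depth.
- job_done(): hands the job in, once; it reports no verdict.
The state is a dict: "clock": time; "joints": joint angles; "joint_vel": joint speeds; "joint_efforts": joint torques, N m; "position": TCP position; "ee_rot": TCP orientation; "contact_force": force on the tool from outside, world axes, zero at the start; "wrist_torque": the same for the moment, N m; "gripper_width": finger opening in mm.
Only numpy, scipy, OpenCV 4.12 (cv2) and the standard library are available. Lean on these libraries where they do the work, as an engineer would, in place of code of your own. Each camera call takes 0.05 s, during which the arm holds its last target. There are 200 camera calls.

TASK

Slide the orange tray with its two standing vials from the white loading stand up over the small step and between the blue rails of the metal feed deck: raise only its leading end, just enough to clear the lip, and draw it across with its weight resting on both surfaces; do not carry it, ram it into the lip or let a vial tip. Then press its leading end home against the black rubber pad of the buffer with a steady push of about 12 N on it (more than 18 N would damage it). Let go and leave the tray lying flat on the deck, still touching the pad, both vials upright in it, and everything else where it was.

Things in the scene. Friction and masses are not known exactly. Their poses are not given: they have to be found in the camera images.
- tray: Orange open tray, 120 mm (its x) by 200 mm (its y), 18 mm high, walls 3 mm, floor 4 mm thick, square lower edges, 0.5 to 0.72 kg without the vials. Origin at the centre of its underside, z up; its -y end is the leading end, towards the deck. At each end (y = -92 and +92 mm) a round steel carrying bar, 12 mm diameter, 90 mm long along x, axis 45 mm above the underside, on two posts of 8 mm diameter at x = -45 and +45 mm; free space below and on both sides of the bar.
- lead_bar (a point): Middle of the steel bar at the tray's leading end (tray x 0, y -92, z 45 mm).
- lead_edge (a point): Middle of the lower edge of the tray's leading end (tray x 0, y -100, z 0 mm).
- tail_edge (a point): Middle of the lower edge of the tray's trailing end (tray x 0, y +100, z 0 mm).
- vial_a: Closed vial with red cap, 28 mm diameter, 62 mm high, 50 g, standing loose in the tray near its middle at about x = -30 mm. Origin at the centre of its underside.
- vial_b: The same with blue cap, at about x = +30 mm in the tray.
- stand: Fixed white loading stand, flat top 180 mm (its x) by 280 mm (its y). Origin in the middle of its deck-side end, 30 mm below its top; +y points away from the deck. Its top lies 3 to 7 mm lower than the deck's, and a gap of 4 to 14 mm lies between them. Nearly in line with the deck.
- deck: Fixed metal feed deck, flat top 180 mm (its x) by 300 mm. Origin in the middle of its square entry lip, 30 mm below its top (table level); the tray travels along -y. Two blue side rails 12 mm high, 128 mm apart inside (x = -64 and +64 mm) from y = -45 to -260 mm, flaring out to 150 mm apart at y = -6 mm. Beyond y = -300 mm a white end housing 50 mm high.
- buffer: Grey holder, 70 mm wide (x), 18 mm high, 22 mm thick, fixed on the deck, with a sprung black rubber pad in front of it. Origin at the foot of the holder's front face, in the middle, on the deck's top; +y points to the oncoming tray.
- pad_root (a point): Fixed point on the holder's face behind the pad, 12 mm above the deck's top. The pad (60 wide, 12 mm high) is centred on it; its face stands 12 to 26 mm in front (+y), set differently each time and not measured: look or feel for it. It yields along y: 8 N per mm, damping 0.3 N per mm/s, travel 10 mm. Once the tray is let go, friction on the deck keeps it touching the pad.
- cuvette_block: Loose aluminium block with three holes, 50 x 100 x 35 mm, bystander. Origin under its centre.
- case: Loose black spectacle case, 75 x 160 x 45 mm, bystander. Origin under its centre.
- spare_vial: Loose vial with green cap, 28 mm diameter, 62 mm high, on the table, bystander. Origin under its centre.

How it is judged (in metres and radians):
On the way, in this order (a step that is already met when the one before it is completed fails the run):
1. the tray lies across the step, its leading edge more than 20 mm past the lip, weight on both the deck and the stand (contact force between tray and deck above 0.3 N and contact force between tray and stand above 0.3 N and y of lead_edge in the frame of deck below -0.02 m), for 0.2 s.
2. the tray is pressed against the buffer with more than 6 N for 0.2 s (contact force between tray and buffer above 6 N), for 0.2 s.
At the end, for the whole second after the job is handed in: The tray lies flat on the deck between the rails (height within 3 mm, tilt under 0.03 rad, in line within 0.07 rad, within 8 mm of the centre line), its leading edge 6 to 28 mm before the holder and touching the pad, at rest; both vials stand upright (0.1 rad) on its floor (contact force between tray and buffer above 0.1 N and y of lead_edge in the frame of buffer between 0.006 and 0.028 m and x of tray in the frame of deck between -0.008 and 0.008 m and z of tray in the frame of deck between 0.027 and 0.033 m and angle between the y axis of tray and the y axis of deck, either way round below 0.07 rad and angle between tray's own z axis and vertical below 0.03 rad and linear speed of tray below 0.01 m/s and angle between each of vial_a, vial_b's own z axis and vertical below 0.1 rad and linear speed of each of vial_a, vial_b below 0.02 m/s and z of vial_a in the frame of tray between -0.002 and 0.01 m and z of vial_b in the frame of tray between -0.002 and 0.01 m).
It fails at once if the buffer is pressed by the tray with more than 18 N (contact force between tray and buffer above 18 N).
It fails at once if the tray is forced against deck or stand with more than 25 N (contact force between tray and deck above 25 N or contact force between tray and stand above 25 N).
It fails at once if the tray is carried: its trailing edge more than 15 mm above the stand's top, or its leading edge more than 20 mm above the deck's top (z of tail_edge in the frame of stand above 0.045 m or z of lead_edge in the frame of deck above 0.05 m).
It fails at once if a vial tips by more than 0.4 rad (angle between any of vial_a, vial_b's own z axis and vertical above 0.4 rad).
It fails at once if a bystander (cuvette block, case, spare vial) is moved by more than 20 mm (distance of any of cuvette_block, case, spare_vial from where it was at the start of the episode above 0.02 m).
It also fails if it takes over 67 s, if anything falls off the work surface, if the arm or the gripper's body presses on something with over 40 N, if the wrist force passes 120 N, or if a joint passes its speed limit or range.

## Working session

There is one attempt and no reset: what is moved stays moved. The work goes in short steps, Python scripts to look and compute and a tool call to move; the robot and the scene stay as the last step left them, time stands still between calls to the robot, and variables do not carry over. Pictures are saved under pics/ and viewed, about 8 in all and at most 12, crops included, and the job is handed in when it is done.

Besides the shell and the picture viewer there is one more tool, called after "Emit:" as name(argument=value, ...) on one line, values as JSON. servo_tool: Moves the arm, as the interface text tells. Its arguments: {"type":"object","properties":{"rows":{"type":"array","items":{"type":"array","items":{"type":"number"}}}},"required":["rows"]}

```bash
mkdir -p pics
cat > h.py <<'E'
from bench import *
import numpy as np, cv2
def snap(cam,fn=None):
    d=get_image(cam)
    if fn: cv2.imwrite(fn,cv2.cvtColor(d["image"],cv2.COLOR_RGB2BGR))
    return d
def ray(d,uv):
    K=np.array(d["mtx"],float);k=float(d["k1"])
    p=cv2.undistortPoints(np.array(uv,float).reshape(-1,1,2),K,np.array([k,0,0,0,0.]))[:,0]
    E=np.array(d["extrinsics"]);v=np.c_[p[:,0],-p[:,1],-np.ones(len(p))]@E[:3,:3].T
    return E[:3,3],v
def onz(d,uv,z):
    o,v=ray(d,uv);return o+v*((z-o[2])/v[:,2])[:,None]
def proj(d,P):
    E=np.array(d["extrinsics"]);q=(np.array(P,float).reshape(-1,3)-E[:3,3])@E[:3,:3]
    s=np.c_[q[:,0]/-q[:,2],-q[:,1]/-q[:,2]];r2=(s**2).sum(1,keepdims=True);s=s*(1+d["k1"]*r2)
    K=np.array(d["mtx"]);return np.c_[s[:,0]*K[0,0]+K[0,2],s[:,1]*K[1,1]+K[1,2]]
E
python3 - <<'E'
from h import *
for c in("side","top"):
    d=snap(c,f"pics/{c}0.png");print(c,d["k1"],np.round(d["mtx"],1).tolist(),np.round(d["extrinsics"],3).tolist())
s=read_state();print(s)
E
```

```text
side -0.012919765321523884 [[451.1, 0.0, 266.2], [0.0, 451.1, 210.6], [0.0, 0.0, 1.0]] [[0.835, -0.328, 0.441, 1209.189], [0.55, 0.522, -0.652, -1028.158], [-0.016, 0.787, 0.616, 1050.751], [0.0, 0.0, 0.0, 1.0]]
top 0.032662383384934685 [[431.5, 0.0, 283.2], [0.0, 431.5, 210.8], [0.0, 0.0, 1.0]] [[0.024, 0.983, -0.183, 311.904], [-1.0, 0.024, 0.0, -11.952], [0.005, 0.183, 0.983, 1361.773], [0.0, 0.0, 0.0, 1.0]]
{'clock': 0.1, 'joints': array([-9.53424214e-01,  3.85506153e-01,  6.77211120e-03, -4.03675839e-04,
       -1.19401212e+00, -2.58601880e-01]), 'joint_vel': array([ 0.00092792, -0.00159248,  0.00537697,  0.00220402, -0.00044697,
        0.00225285]), 'joint_efforts': array([ 3.90608202e-04, -3.93320274e+01,  1.88929099e+01,  4.19789538e+00,
       -2.59635432e-03,  1.06536748e-05]), 'position': array([ 219.29041689, -584.73937301,  241.32337547]), 'ee_rot': array([-1.78351251e-01,  9.83966384e-01,  9.62458415e-04, -2.43580501e-04]), 'contact_force': array([-0.05624917,  0.4005872 , -0.11324654]), 'wrist_torque': array([-0.01439763,  0.03068452, -0.05567167]), 'gripper_width': 85.36354895219516}
```

View pics/top0.png

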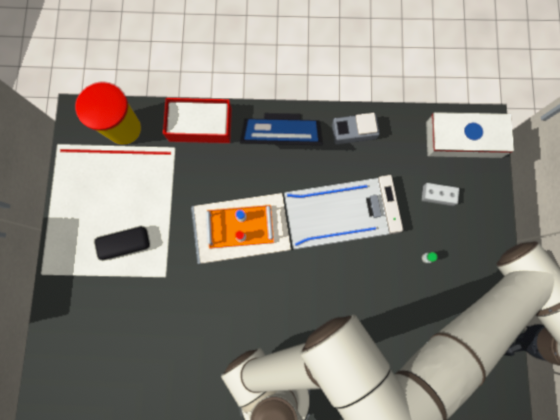

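View pics/side0.png

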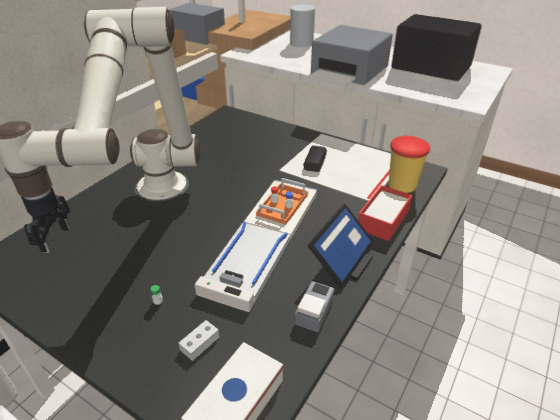

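The top view shows the stand and orange tray at about (195–285, 195–262), deck lip near x≈287 px, blue rails, and buffer at (375,205). Bystanders are the block (440,193), green vial (430,257) and case (122,243). The side view agrees. Next I'll look at enlarged crops.

Run:
```python
import cv2,numpy as np
t=cv2.imread("pics/top0.png")[165:275,185:410];s=cv2.imread("pics/side0.png")[175:310,190:325]
t=cv2.resize(t,None,fx=3.5,fy=3.5,interpolation=cv2.INTER_CUBIC)
cv2.imwrite("pics/tc.png",t);cv2.imwrite("pics/sc.png",cv2.resize(s,None,fx=4.4,fy=4.4,interpolation=cv2.INTER_CUBIC))
```

```text
(no output)
```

View pics/tc.png

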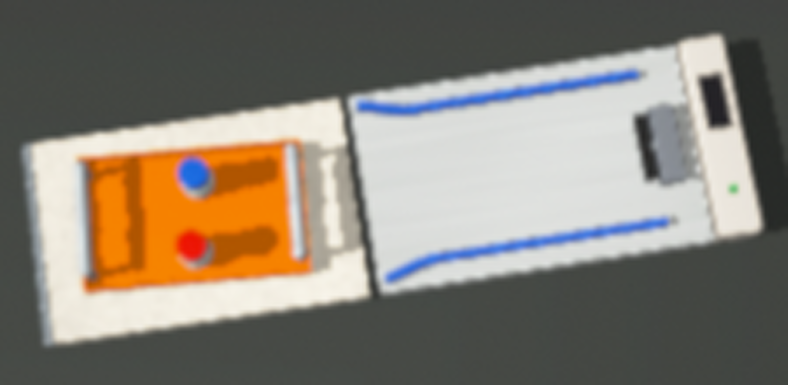

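View pics/sc.png

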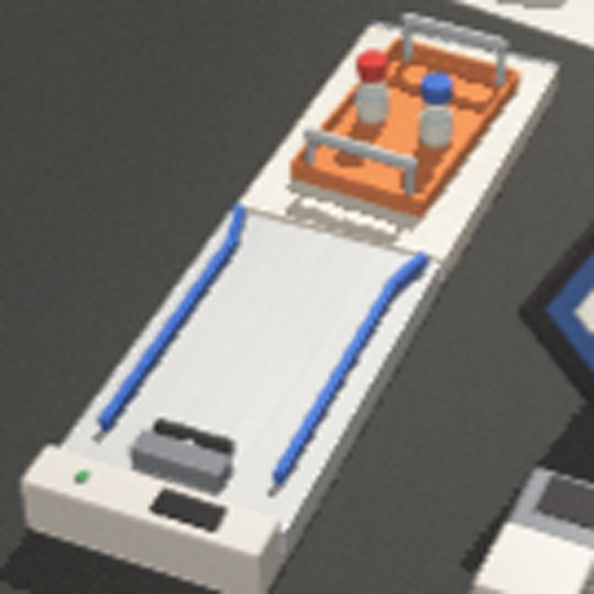

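```bash
cat > m.py <<'E'
from h import *
def meas(d,img,deckonly=False):
    hsv=cv2.cvtColor(img,cv2.COLOR_RGB2HSV)
    org=cv2.inRange(hsv,(5,150,100),(18,255,255)); 
    org[:165]=0;org[275:]=0
    v,u=np.nonzero(org); R=cv2.minAreaRect(onz(d,np.c_[u,v],43)[:,:2].astype(np.float32))
    return R
E
python3 - <<'E'
from m import *
d=snap("top");img=d["image"];hsv=cv2.cvtColor(img,cv2.COLOR_RGB2HSV)
print("tray rect",meas(d,img))
b=cv2.inRange(hsv,(100,120,80),(125,255,255));n,l,st,c=cv2.connectedComponentsWithStats(b)
L=[]
for i in range(1,n):
    if st[i,4]>40 and 165<c[i,1]<275 and 280<c[i,0]<400:
        v,u=np.nonzero(l==i);P=onz(d,np.c_[u,v],42)[:,:2];m=P[:,1]<P[:,1].max()-50
        q=P[m];f=cv2.fitLine(q.astype(np.float32),cv2.DIST_HUBER,0,.01,.01).ravel();f=f*np.sign(f[1]);f[2:]=q.mean(0);L.append(f)
        print("rail",st[i],f,"slope ang from +y",np.arctan2(-f[0],f[1]),P[:,1].min(),P[:,1].max())
T=lambda p:[(x/3.5+185-.36,y/3.5+165-.36) for x,y in p]
print("lip",onz(d,T([(350,98),(378,293)]),30)[:,:2].round(1).tolist())
print("standfar",onz(d,T([(25,145),(47,344)]),25)[:,:2].round(1).tolist(), "stand near",onz(d,T([(342,99),(372,296)]),25)[:,:2].round(1).tolist())
print("leadbar",onz(d,T([(290,143),(302,258)]),76)[:,:2].round(1).tolist(),"tail",onz(d,T([(81,161),(89,277)]),76)[:,:2].round(1).tolist())
print("pad top",onz(d,T([(634,115),(649,181)]),48)[:,:2].round(1).tolist(),"holderfront",onz(d,T([(646,108),(662,182)]),48)[:,:2].round(1).tolist())
# side
e=snap("side");T=lambda p:[(x/4.4+190-.39,y/4.4+175-.39) for x,y in p]
print("S lip",onz(e,T([(243,209),(440,264)]),30)[:,:2].round(1).tolist())
print("S leadbar",onz(e,T([(310,138),(412,168)]),70)[:,:2].round(1).tolist(),"tail",onz(e,T([(405,22),(504,49)]),70)[:,:2].round(1).tolist())
print("S pad top face",onz(e,T([(158,421),(232,442)]),48)[:,:2].round(1).tolist())
print("S bystander check; caps")
E
```

```text
tray rect ((506.7604675292969, 120.40744018554688), (117.2892074584961, 196.61817932128906), 6.5670318603515625)
rail [288 185  79  13 166] [-1.8160030e-01  9.8337245e-01  6.2587738e+02 -1.7172430e+02] slope ang from +y 0.18261357 -270.4896059151607 -25.905560064080763
rail [296 228  80  17 152] [-1.8292351e-01  9.8312718e-01  4.9323108e+02 -1.9917186e+02] slope ang from +y 0.18395932 -296.7086000162584 -53.78058426621912
lip [[618.7, -15.3], [442.9, -44.1]]
standfar [[569.2, 276.1], [391.7, 245.6]] stand near [[618.8, -8.1], [440.6, -38.9]]
leadbar [[566.8, 35.9], [466.8, 22.6]] tail [[546.5, 216.0], [446.2, 203.6]]
pad top [[605.3, -268.2], [546.0, -280.8]] holderfront [[611.9, -279.0], [545.3, -292.2]]
S lip [[450.5, -43.7], [620.0, -16.7]]
S leadbar [[473.7, 20.7], [564.4, 31.3]] tail [[450.8, 204.0], [544.8, 214.0]]
S pad top face [[549.3, -284.0], [605.1, -272.5]]
S bystander check; caps
```

```bash
cat > mv.py <<'E'
from h import *
from scipy.spatial.transform import Rotation as R
th=0.183; ex=np.array([np.cos(th),np.sin(th)]);ey=np.array([-np.sin(th),np.cos(th)]);LIP=np.array([530.8,-29.7])
def deck(p): q=np.array(p[:2])-LIP; return np.array([q@ex,q@ey])
def undeck(x,y): return LIP+x*ex+y*ey
def rd(n=1):
    s=read_state();return s,R.from_quat(s["ee_rot"])
def plan(target,yaw):
    # tool y horizontal, along -/+ (−sin yaw, cos yaw), nearest
    s,r=rd();m=r.as_matrix();y=np.array([-np.sin(yaw),np.cos(yaw),0]);y*=np.sign(y@m[:,1])
    M=np.c_[np.cross(y,[0,0,-1]),y,[0,0,-1]]
    d=(r.inv()*R.from_matrix(M)).as_rotvec(degrees=True)
    dp=np.array(target)-s["position"]
    print("pos",s["position"].round(1),"deck",deck(s["position"]).round(1),"y axis",m[:,1].round(3),"z",m[:,2].round(3),"F",s["contact_force"].round(2),"w",round(s["gripper_width"],1),"t",s["clock"])
    print("shift tool now(cm)",(m.T@dp/10).round(2),"after turn",(M.T@dp/10).round(2),"turn",d.round(2))
E
python3 -c "
from mv import *
print('bar deck',deck([517.5,28.5]),'final bar',undeck(0,-242))
plan([517.5,28.5,200],0.115)"
```

```text
bar deck [-2.48666583 59.64852465] final bar [ 574.83923126 -267.65912697]
pos [ 219.4 -584.9  241.7] deck [-407.3 -489.2] y axis [-0.351  0.936  0.001] z [-0.001  0.001 -1.   ] F [ 0.94 -0.58  0.39] w 85.3 t 0.2
shift tool now(cm) [-49.45  46.96   4.22] after turn [-36.66  57.51   4.17] turn [ 8.000e-02 -1.000e-02  1.396e+01]
```

Emit:
servo_tool(rows=[[1,0,0,0,0,0,7],[1,0,0,0,0,0,7],[1,-2.4,3.8,0.28,0,0,0],[1,-2.4,3.8,0.28,0,0,0],[1,-2.4,3.8,0.28,0,0,0],[1,-2.4,3.8,0.28,0,0,0],[1,-2.4,3.8,0.28,0,0,0],[1,-2.4,3.8,0.28,0,0,0],[1,-2.4,3.8,0.28,0,0,0],[1,-2.4,3.8,0.28,0,0,0],[1,-2.4,3.8,0.28,0,0,0],[1,-2.4,3.8,0.28,0,0,0]])

```text
clock: 1.4
position: [414.9, -178.5, 214.4]
ee_rot: [-0.057, 0.998, -0.0, 0.0]
contact_force: [0.6, -0.4, -0.8]
gripper_width: 85.4
```

Emit:
servo_tool(rows=[[1,-2.4,3.8,0.28,0,0,0],[1,-2.4,3.8,0.28,0,0,0],[1,-2.4,3.8,0.28,0,0,0],[1,-2.4,3.8,0.28,0,0,0],[1,-2.0,3.0,0.28,0,0,0],[1,0,0,0,0,0,0],[1,0,0,0,0,0,0],[1,0,0,0,0,0,0]])

```text
clock: 2.2
position: [508.4, 13.2, 200.2]
ee_rot: [-0.057, 0.998, -0.0, -0.0]
contact_force: [-0.3, -0.1, 0.3]
gripper_width: 85.2
```

```bash
python3 -c "
from mv import *
plan([517.5,28.5,64],0.115)"
```

```text
pos [508.4  13.2 200.2] deck [-14.2  46.3] y axis [-0.114  0.994 -0.   ] z [-0.001 -0.    -1.   ] F [-0.29 -0.15  0.26] w 85.2 t 2.2
shift tool now(cm) [-1.09  1.42 13.62] after turn [-1.08  1.41 13.62] turn [-0.   -0.05 -0.07]
```

Emit:
servo_tool(rows=[[1,-1.1,1.4,0,0,0,0],[1,0,0,3,0,0,0],[1,0,0,3,0,0,0],[1,0,0,3,0,0,0],[1,0,0,2,0,0,0],[1,0,0,1.5,0,0,0],[1,0,0,1,0,0,0],[1,0,0,0,0,0,0],[1,0,0,0,0,0,0],[1,0,0,0,0,0,0]])

```text
clock: 3.2
position: [519.1, 29.1, 66.3]
ee_rot: [-0.057, 0.998, 0.0, 0.001]
contact_force: [0.1, 0.7, -0.2]
gripper_width: 85.4
```

Run:
```python
from mv import *
plan([517.5,28.5,64],0.115)
d=snap("side");e=snap("top")
a=cv2.resize(d["image"][160:250,220:320],None,fx=4,fy=4,interpolation=cv2.INTER_CUBIC)
b=cv2.resize(e["image"][170:260,185:285],None,fx=4,fy=4,interpolation=cv2.INTER_CUBIC)
cv2.imwrite("pics/g1.png",np.hstack([a,b])[:,:,::-1])
```

```text
pos [519.1  29.1  66.3] deck [-0.8 60. ] y axis [-0.114  0.993  0.   ] z [ 0.002  0.001 -1.   ] F [ 0.14  0.74 -0.2 ] w 85.4 t 3.2
shift tool now(cm) [ 0.16 -0.04  0.23] after turn [ 0.16 -0.04  0.23] turn [ 0.02  0.13 -0.03]
```

View pics/g1.png

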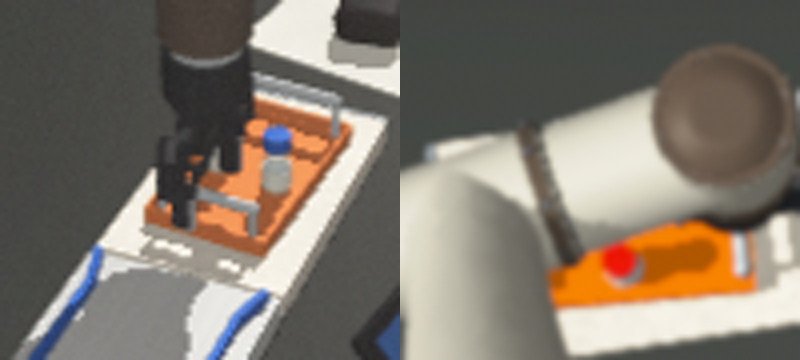

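The side view shows the open fingers straddling the lead bar (about 190,190 in the crop), with the vials clear. Closing now.

Emit:
servo_tool(rows=[[1,0,0,0.2,0,0,0],[0.6,0,0,0,0,0,0],[0.4,0,0,0,0,0,0],[0.2,0,0,0,0,0,0],[0,0,0,0,0,0,0],[0,0,0,0,0,0,0],[0,0,0,0,0,0,0],[0,0,0,0,0,0,0],[0,0,0,0,0,0,0]])

```text
clock: 4.2
position: [518.4, 29.1, 63.5]
ee_rot: [-0.057, 0.998, 0.0, 0.0]
contact_force: [0.1, 0.5, 1.6]
gripper_width: 9.8
```

Emit:
servo_tool(rows=[[0,0,0,-0.1,0.3,0,0],[0,0,0,-0.1,0.3,0,0],[0,0,0,-0.1,0.3,0,0],[0,0,0,-0.1,0.3,0,0],[0,0,0,-0.1,0.3,0,0],[0,0,0,-0.1,0.3,0,0],[0,0,0,-0.1,0.3,0,0],[0,0,0,-0.1,0.3,0,0],[0,0,0,-0.1,0.3,0,0],[0,0,0,-0.1,0.3,0,0],[0,0,0,-0.1,0.3,0,0],[0,0,0,0,0,0,0]])

```text
clock: 5.4
position: [518.3, 29.2, 74.5]
ee_rot: [-0.057, 0.998, -0.029, 0.002]
contact_force: [0.6, 1.2, -4.2]
gripper_width: 10.2
```

Run:
```python
from mv import *
s=read_state();print(s["contact_force"],s["wrist_torque"],s["gripper_width"],s["position"])
d=snap("side");e=snap("top")
a=cv2.resize(d["image"][160:250,220:320],None,fx=4,fy=4,interpolation=cv2.INTER_CUBIC)
b=cv2.resize(e["image"][170:260,185:285],None,fx=4,fy=4,interpolation=cv2.INTER_CUBIC)
cv2.imwrite("pics/g2.png",np.hstack([a,b])[:,:,::-1])
F=[];
s=read_state();print(s["contact_force"],s["position"])
plan([*undeck(2,40),75],0.183)
```

```text
[ 0.58249333  1.17539112 -4.1907382 ] [ 0.3211831   0.0107891  -0.06355724] 10.22835296685721 [518.25561365  29.24726033  74.45048992]
[ 0.10963788  1.08563425 -3.3368719 ] [518.21616623  29.22665304  74.35744292]
pos [518.2  29.2  74.4] deck [-1.7 60.2] y axis [-0.114  0.992 -0.058] z [ 0.007 -0.057 -0.998] F [ 0.11  1.09 -3.34] w 9.9 t 5.5
shift tool now(cm) [-0.5  -1.99  0.05] after turn [-0.37 -2.02 -0.06] turn [-3.3  -0.12 -3.92]
```

View pics/g2.png

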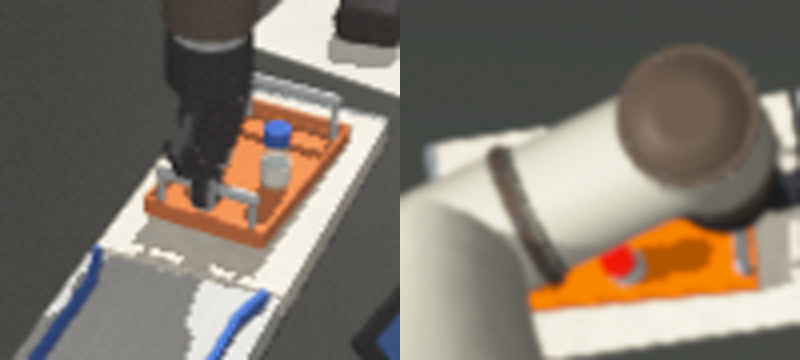

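The bar is gripped, the lead end is raised about 11 mm, and the tool carries roughly half the tray weight. The vials stand. Now drawing forward and yawing into line.

Emit:
servo_tool(rows=[[0,-0.01,-0.1,0.006,0,0,-0.33],[0,-0.02,-0.2,0.012,0,0,-0.33],[0,-0.03,-0.3,0.017,0,0,-0.33],[0,-0.04,-0.4,0.023,0,0,-0.33],[0,-0.04,-0.4,0.023,0,0,-0.33],[0,-0.04,-0.4,0.023,0,0,-0.33],[0,-0.03,-0.4,0.023,0,0,-0.33],[0,-0.03,-0.4,0.023,0,0,-0.33],[0,-0.03,-0.4,0.023,0,0,-0.33],[0,-0.02,-0.4,0.023,0,0,-0.33],[0,-0.02,-0.4,0.023,0,0,-0.33],[0,-0.01,-0.4,0.023,0,0,-0.33]])

```text
clock: 6.7
position: [527.8, -12.2, 74.3]
ee_rot: [-0.092, 0.995, -0.029, 0.001]
contact_force: [1.7, 2.0, -3.5]
gripper_width: 10.0
```

Run:
```python
from mv import *
plan([*undeck(0,-24),75],0.183)
e=snap("top","pics/t2.png");print(meas(e,e["image"]) if 0 else "")
```

```text
pos [527.8 -12.2  74.3] deck [ 0.2 17.8] y axis [-0.183  0.981 -0.057] z [ 0.006 -0.057 -0.998] F [ 1.69  1.98 -3.54] w 10.0 t 6.7
shift tool now(cm) [ 0.02 -4.17  0.17] after turn [ 0.02 -4.18 -0.07] turn [-3.29 -0.23  0.06]
```

Emit:
servo_tool(rows=[[0,0,-0.4,0.023,0,0,0],[0,0,-0.4,0.023,0,0,0],[0,0,-0.4,0.023,0,0,0],[0,0,-0.4,0.023,0,0,0],[0,0,-0.4,0.023,0,0,0],[0,0,-0.4,0.023,0,0,0],[0,0,-0.4,0.023,0,0,0],[0,0,-0.4,0.023,0,0,0],[0,0,-0.4,0.023,0,0,0],[0,0,-0.3,0.017,0,0,0],[0,0,-0.2,0.012,0,0,0],[0,0,-0.1,0.006,0,0,0]])

```text
clock: 7.95
position: [535.4, -53.5, 74.3]
ee_rot: [-0.092, 0.995, -0.029, 0.001]
contact_force: [-0.8, 2.6, -3.5]
gripper_width: 10.1
```

Run:
```python
from mv import *
plan([*undeck(0,-24),75],0.183)
d=snap("side");e=snap("top")
a=cv2.resize(d["image"][170:290,190:310],None,fx=3.3,fy=3.3,interpolation=cv2.INTER_CUBIC)
b=cv2.resize(e["image"][160:280,190:310],None,fx=3.3,fy=3.3,interpolation=cv2.INTER_CUBIC)
cv2.imwrite("pics/g3.png",np.hstack([a,b])[:,:,::-1])
```

```text
pos [535.4 -53.5  74.3] deck [  0.2 -24.2] y axis [-0.182  0.982 -0.057] z [ 0.006 -0.057 -0.998] F [-0.75  2.56 -3.51] w 10.1 t 7.95
shift tool now(cm) [ 0.02  0.01 -0.07] after turn [ 0.02  0.02 -0.07] turn [-3.29 -0.23  0.02]
```

View pics/g3.png

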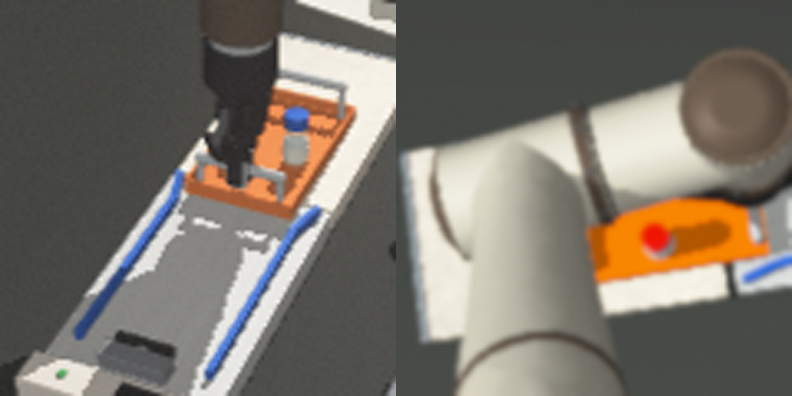

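Emit:
servo_tool(rows=[[0,0,0,0.05,-0.15,0,0],[0,0,0,0.05,-0.15,0,0],[0,0,0,0.05,-0.15,0,0],[0,0,0,0.05,-0.15,0,0],[0,0,0,0.05,-0.15,0,0],[0,0,0,0.05,-0.15,0,0],[0,0,0,0,0,0,0]])

```text
clock: 8.75
position: [535.5, -53.4, 71.3]
ee_rot: [-0.092, 0.996, -0.021, -0.0]
contact_force: [1.1, -1.7, -2.2]
gripper_width: 10.0
```

Emit:
servo_tool(rows=[[0,0,0,0.05,-0.15,0,0],[0,0,0,0.05,-0.15,0,0],[0,0,0,0,0,0,0]])

```text
clock: 9.05
position: [535.5, -53.4, 70.2]
ee_rot: [-0.092, 0.996, -0.018, -0.0]
contact_force: [-0.5, -1.8, -3.4]
gripper_width: 10.3
```

Emit:
servo_tool(rows=[[0,0,0,0.05,-0.15,0,0],[0,0,0,0.05,-0.15,0,0],[0,0,0,0,0,0,0]])

```text
clock: 9.35
position: [535.4, -53.5, 69.3]
ee_rot: [-0.092, 0.996, -0.016, -0.001]
contact_force: [0.2, -1.6, -3.2]
gripper_width: 9.7
```

Emit:
servo_tool(rows=[[0,0,0,0.05,-0.15,0,0],[0,0,0,0,0,0,0],[0,0,0,0,0,0,0]])

```text
clock: 9.65
position: [535.4, -53.5, 68.8]
ee_rot: [-0.092, 0.996, -0.014, -0.001]
contact_force: [1.1, -1.3, -2.9]
gripper_width: 10.3
```

Emit:
servo_tool(rows=[[0,0,0,0.05,-0.15,0,0],[0,0,0,0,0,0,0],[0,0,0,0,0,0,0]])

```text
clock: 9.95
position: [535.4, -53.5, 68.3]
ee_rot: [-0.092, 0.996, -0.013, -0.001]
contact_force: [-0.5, -1.3, -2.7]
gripper_width: 9.7
```

Emit:
servo_tool(rows=[[0,0,0,0.05,-0.15,0,0],[0,0,0,0,0,0,0],[0,0,0,0,0,0,0]])

```text
clock: 10.25
position: [535.4, -53.5, 67.8]
ee_rot: [-0.092, 0.996, -0.012, -0.001]
contact_force: [-0.6, -2.0, -3.0]
gripper_width: 10.2
```

Emit:
servo_tool(rows=[[0,0,0,0.05,-0.15,0,0],[0,0,0,0,0,0,0],[0,0,0,0,0,0,0]])

```text
clock: 10.55
position: [535.4, -53.5, 67.3]
ee_rot: [-0.092, 0.996, -0.011, -0.001]
contact_force: [0.0, -1.6, -2.4]
gripper_width: 9.9
```

Emit:
servo_tool(rows=[[0,0,0,0.05,-0.15,0,0],[0,0,0,0,0,0,0],[0,0,0,0,0,0,0]])

```text
clock: 10.85
position: [535.4, -53.5, 67.1]
ee_rot: [-0.092, 0.996, -0.009, -0.001]
contact_force: [-0.1, -0.4, 0.5]
gripper_width: 10.0
```

Contact on the lip showed as Fz rising to about 0 (step of about 3 mm). Holding briefly, then drawing on while following the rising line.

Emit:
servo_tool(rows=[[0,0,0,0,0,0,0],[0,0,0,0,0,0,0],[0,0,-0.1,-0.002,0.02,0,0],[0,0,-0.2,-0.003,0.02,0,0],[0,0,-0.3,-0.003,0.02,0,0],[0,0,-0.4,-0.003,0.03,0,0],[0,0,-0.4,-0.003,0.03,0,0],[0,0,-0.4,-0.003,0.03,0,0],[0,0,-0.4,-0.003,0.03,0,0],[0,0,-0.4,-0.004,0.03,0,0],[0,0,-0.4,-0.004,0.03,0,0],[0,0,-0.4,-0.004,0.03,0,0]])

```text
clock: 12.05
position: [541.6, -87.4, 67.8]
ee_rot: [-0.092, 0.996, -0.012, -0.001]
contact_force: [-0.7, 4.2, 1.0]
gripper_width: 10.2
```

Run:
```python
from mv import *
plan([*undeck(0,-92),69],0.183);print(read_state()["wrist_torque"])
```

```text
pos [541.6 -87.4  67.8] deck [  0.1 -58.7] y axis [-0.182  0.983 -0.023] z [ 0.    -0.023 -1.   ] F [-0.74  4.24  1.01] w 10.2 t 12.05
shift tool now(cm) [ 0.01 -3.34 -0.05] after turn [ 0.01 -3.33 -0.12] turn [-1.31 -0.24  0.02]
[1.28855116 0.17086459 0.00759424]
```

Emit:
servo_tool(rows=[[0,0,-0.4,-0.01,0.05,0,0],[0,0,-0.4,-0.01,0.05,0,0],[0,0,-0.4,-0.01,0.05,0,0],[0,0,-0.4,-0.01,0.05,0,0],[0,0,-0.4,-0.01,0.05,0,0],[0,0,-0.4,-0.01,0.05,0,0],[0,0,-0.4,-0.01,0.05,0,0],[0,0,-0.4,-0.01,0.05,0,0],[0,0,-0.2,-0.005,0.02,0,0],[0,0,0,0,0,0,0]])

```text
clock: 13.05
position: [547.7, -120.9, 69.5]
ee_rot: [-0.091, 0.996, -0.015, -0.001]
contact_force: [-1.0, 0.1, -0.5]
gripper_width: 10.1
```

Run:
```python
from mv import *
plan([*undeck(0,-92),69],0.183);print(read_state()["wrist_torque"])
d=snap("side");e=snap("top")
a=cv2.resize(d["image"][170:290,190:310],None,fx=3.3,fy=3.3,interpolation=cv2.INTER_CUBIC)
b=cv2.resize(e["image"][160:280,230:350],None,fx=3.3,fy=3.3,interpolation=cv2.INTER_CUBIC)
cv2.imwrite("pics/g4.png",np.hstack([a,b])[:,:,::-1])
```

```text
pos [ 547.7 -120.9   69.5] deck [  0.  -92.8] y axis [-0.182  0.983 -0.031] z [ 0.001 -0.031 -1.   ] F [-1.    0.09 -0.5 ] w 10.1 t 13.05
shift tool now(cm) [0.   0.08 0.05] after turn [0.   0.08 0.05] turn [-1.75 -0.26  0.01]
[0.20140977 0.1328208  0.04705935]
```

View pics/g4.png

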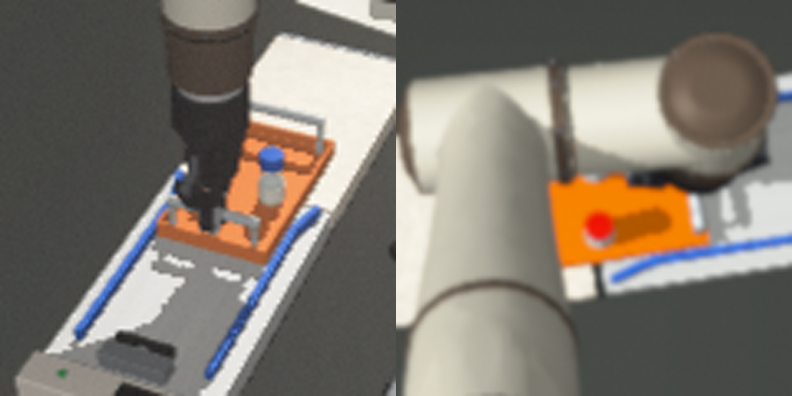

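Emit:
servo_tool(rows=[[0,0,-0.2,0.02,-0.14,0,0],[0,0,-0.4,0.02,-0.14,0,0],[0,0,-0.4,0.02,-0.14,0,0],[0,0,-0.4,0.03,-0.14,0,0],[0,0,-0.4,0.03,-0.14,0,0],[0,0,-0.4,0.03,-0.14,0,0],[0,0,-0.4,0.03,-0.14,0,0],[0,0,-0.4,0.03,-0.14,0,0],[0,0,-0.4,0.03,-0.14,0,0],[0,0,-0.4,0.03,-0.14,0,0],[0,0,-0.4,0.03,-0.14,0,0],[0,0,-0.4,0.03,-0.14,0,0]])

```text
clock: 14.35
position: [556.1, -166.0, 66.8]
ee_rot: [-0.092, 0.996, -0.001, -0.002]
contact_force: [-0.8, 2.2, -3.4]
gripper_width: 10.5
```

Run:
```python
from mv import *
plan([*undeck(0,-200),66.5],0.183);print(read_state()["wrist_torque"])
```

```text
pos [ 556.1 -166.    66.8] deck [ 1.000e-01 -1.386e+02] y axis [-0.182  0.983 -0.001] z [-0.004 -0.001 -1.   ] F [-0.76  2.22 -3.35] w 10.5 t 14.35
shift tool now(cm) [ 0.01 -6.14  0.04] after turn [ 0.01 -6.14  0.03] turn [-0.04 -0.25  0.02]
[ 0.48957719 -0.01669756  0.04217351]
```

Emit:
servo_tool(rows=[[0,0,-0.4,0.01,0,0,0],[0,0,-0.5,0.01,0,0,0],[0,0,-0.6,0.01,0,0,0],[0,0,-0.6,0,0,0,0],[0,0,-0.6,0,0,0,0],[0,0,-0.6,0,0,0,0],[0,0,-0.6,0,0,0,0],[0,0,-0.6,0,0,0,0],[0,0,-0.6,0,0,0,0],[0,0,-0.6,0,0,0,0],[0,0,-0.5,0,0,0,0],[0,0,-0.4,0,0,0,0]])

```text
clock: 15.55
position: [568.3, -231.0, 66.7]
ee_rot: [-0.091, 0.996, -0.001, -0.002]
contact_force: [-0.2, 2.1, -2.3]
gripper_width: 10.0
```

Emit:
servo_tool(rows=[[0,0,-0.3,0,0,0,0],[0,0,-0.2,0,0,0,0],[0,0,-0.1,0,0,0,0],[0,0,0,0,0,0,0],[0,0,0,0,0,0,0]])

```text
clock: 16.05
position: [569.4, -236.6, 66.8]
ee_rot: [-0.092, 0.996, -0.001, -0.002]
contact_force: [0.2, 0.1, -3.6]
gripper_width: 10.0
```

Run:
```python
from mv import *
plan([*undeck(0,-242),66.5],0.183);print(read_state()["wrist_torque"])
d=snap("side");e=snap("top")
a=cv2.resize(d["image"][200:300,190:290],None,fx=4,fy=4,interpolation=cv2.INTER_CUBIC)
b=cv2.resize(e["image"][160:260,300:400],None,fx=4,fy=4,interpolation=cv2.INTER_CUBIC)
cv2.imwrite("pics/g5.png",np.hstack([a,b])[:,:,::-1])
```

```text
pos [ 569.4 -236.6   66.8] deck [   0.3 -210.4] y axis [-0.183  0.983 -0.001] z [-0.004 -0.002 -1.   ] F [ 0.24  0.13 -3.63] w 10.0 t 16.05
shift tool now(cm) [ 0.03 -3.16  0.03] after turn [ 0.03 -3.16  0.03] turn [-0.07 -0.23  0.03]
[ 0.01245618  0.03790256 -0.05540977]
```

View pics/g5.png

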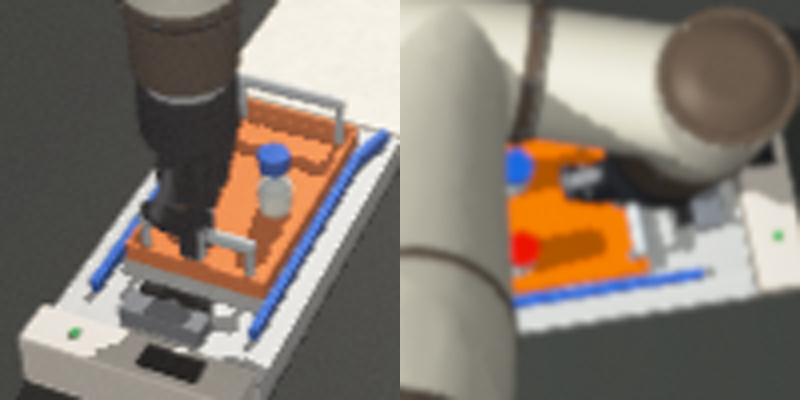

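Both vials are upright and the tray is between the rails, close to the pad. The tool still carries about 3 N, so I'll lower the lead end until the deck takes it.

Emit:
servo_tool(rows=[[0,0,0,0.05,0,0,0],[0,0,0,0,0,0,0],[0,0,0,0,0,0,0]])

```text
clock: 16.45
position: [569.4, -236.6, 66.7]
ee_rot: [-0.092, 0.996, -0.001, -0.002]
contact_force: [-0.7, -0.4, -0.1]
gripper_width: 10.2
```

Emit:
servo_tool(rows=[[0,0,0,0.03,0,0,0],[0,0,0,0,0,0,0],[0,0,0,0,0,0,0]])

```text
clock: 16.75
position: [569.4, -236.6, 66.7]
ee_rot: [-0.092, 0.996, -0.001, -0.002]
contact_force: [-3.5, 0.1, 5.3]
gripper_width: 10.0
```

Emit:
servo_tool(rows=[[0,0,-0.1,-0.025,0,0,0],[0,0,-0.2,0,0,0,0],[0,0,-0.2,0,0,0,0],[0,0,-0.3,0,0,0,0],[0,0,-0.3,0,0,0,0],[0,0,-0.3,0,0,0,0],[0,0,-0.2,0,0,0,0],[0,0,-0.2,0,0,0,0],[0,0,-0.2,0,0,0,0],[0,0,-0.1,0,0,0,0],[0,0,-0.1,0,0,0,0],[0,0,0,0,0,0,0]])

```text
clock: 17.95
position: [574.3, -257.0, 66.7]
ee_rot: [-0.092, 0.996, -0.0, -0.001]
contact_force: [-0.5, 5.7, 3.6]
gripper_width: 10.0
```

Emit:
servo_tool(rows=[[0,0,-0.05,0,0,0,0],[0,0,-0.05,0,0,0,0],[0,0,-0.05,0,0,0,0],[0,0,-0.05,0,0,0,0]])

```text
clock: 18.35
position: [574.7, -258.9, 66.7]
ee_rot: [-0.092, 0.996, -0.0, -0.001]
contact_force: [-0.5, 6.6, 4.9]
gripper_width: 10.5
```

Run:
```python
from mv import *
plan([*undeck(0,-242),66.5],0.183);print(read_state()["wrist_torque"])
```

```text
pos [ 574.7 -258.9   66.7] deck [   1.5 -233.4] y axis [-0.183  0.983 -0.   ] z [-0.002 -0.001 -1.   ] F [-0.48  6.58  4.87] w 10.5 t 18.35
shift tool now(cm) [ 0.15 -0.86  0.02] after turn [ 0.15 -0.86  0.02] turn [-0.03 -0.11  0.06]
[ 1.51287348  0.23422852 -0.03353875]
```

Emit:
servo_tool(rows=[[0,0.03,0,-0.03,0,0,0],[0,0.03,-0.05,0,0,0,0],[0,0.03,-0.05,0,0,0,0],[0,0,0,0,0,0,0]])

```text
clock: 18.75
position: [573.8, -261.1, 66.7]
ee_rot: [-0.092, 0.996, -0.001, -0.001]
contact_force: [1.1, 4.4, 2.8]
gripper_width: 10.1
```

Emit:
servo_tool(rows=[[0,0,-0.05,0,0,0,0],[0,0,-0.05,0,0,0,0],[0,0,-0.05,0,0,0,0]])

```text
clock: 19.05
position: [573.3, -262.6, 66.7]
ee_rot: [-0.092, 0.996, -0.001, -0.002]
contact_force: [-0.6, 5.4, 3.6]
gripper_width: 10.2
```

Emit:
servo_tool(rows=[[0,0,-0.05,-0.02,0,0,0],[0,0,-0.05,0,0,0,0],[0,0,-0.05,0,0,0,0]])

```text
clock: 19.35
position: [573.2, -264.1, 66.7]
ee_rot: [-0.092, 0.996, -0.0, -0.002]
contact_force: [-0.6, 4.5, 2.2]
gripper_width: 9.7
```

Emit:
servo_tool(rows=[[0,0,-0.05,0,0,0,0],[0,0,-0.05,0,0,0,0],[0,0,0,0,0,0,0]])

```text
clock: 19.65
position: [573.3, -265.1, 66.7]
ee_rot: [-0.092, 0.996, -0.001, -0.002]
contact_force: [0.3, 5.7, 3.5]
gripper_width: 10.0
```

Emit:
servo_tool(rows=[[0,0,-0.05,-0.01,0,0,0],[0,0,-0.05,0,0,0,0],[0,0,0,0,0,0,0]])

```text
clock: 19.95
position: [573.5, -266.1, 66.7]
ee_rot: [-0.092, 0.996, -0.0, -0.002]
contact_force: [-2.0, 3.8, 2.7]
gripper_width: 9.8
```

Emit:
servo_tool(rows=[[0,0,-0.05,0,0,0,0],[0,0,-0.05,0,0,0,0],[0,0,0,0,0,0,0]])

```text
clock: 20.25
position: [573.7, -266.8, 66.7]
ee_rot: [-0.091, 0.996, -0.0, -0.002]
contact_force: [-1.5, 5.5, 3.0]
gripper_width: 9.8
```

Emit:
servo_tool(rows=[[0,0,-0.05,0,0,0,0],[0,0,0,0,0,0,0],[0,0,0,0,0,0,0]])

```text
clock: 20.55
position: [573.7, -266.9, 66.7]
ee_rot: [-0.091, 0.996, -0.0, -0.003]
contact_force: [-2.1, 6.5, 3.9]
gripper_width: 9.9
```

Emit:
servo_tool(rows=[[0,0,-0.05,0,0,0,0],[0,0,0,0,0,0,0],[0,0,0,0,0,0,0]])

```text
clock: 20.85
position: [573.7, -267.1, 66.7]
ee_rot: [-0.092, 0.996, 0.0, -0.003]
contact_force: [-2.1, 8.5, 3.8]
gripper_width: 10.0
```

Emit:
servo_tool(rows=[[0,0,0,-0.03,0,0,0],[0,0,-0.05,0,0,0,0],[0,0,0,0,0,0,0],[0,0,0,0,0,0,0]])

```text
clock: 21.25
position: [573.7, -267.2, 66.7]
ee_rot: [-0.092, 0.996, 0.0, -0.003]
contact_force: [-0.9, 8.8, 4.0]
gripper_width: 10.2
```

```bash
cat > f.py <<'E'
from mv import *
S=[]
for i in range(6):
    s=read_state();S.append(np.r_[s["contact_force"],s["position"],s["wrist_torque"]])
    if i<5: get_image("side")
m=np.mean(S,0);print("F deck x,y,z",(m[:2]@ex).round(2),(m[:2]@ey).round(2),m[2].round(2),"sd",np.std(S,0)[:3].round(2),"deck",deck(m[3:5]).round(2),"z",m[5].round(2),"T",m[6:].round(2),s["clock"])
E
python3 f.py
```

```text
F deck x,y,z 0.64 8.91 3.73 sd [0.39 0.24 0.44] deck [  -0.99 -241.39] z 66.7 T [ 2.58  0.33 -0.07] 21.5
```

Emit:
servo_tool(rows=[[0,0,-0.04,-0.02,0,0,0],[0,0,-0.04,0,0,0,0],[0,0,0,0,0,0,0],[0,0,0,0,0,0,0]])

```text
clock: 21.9
position: [573.8, -267.5, 66.7]
ee_rot: [-0.092, 0.996, 0.001, -0.003]
contact_force: [-1.8, 10.5, 3.8]
gripper_width: 10.6
```

```bash
python3 f.py
```

```text
F deck x,y,z 0.5 11.08 3.6 sd [0.55 0.26 0.57] deck [  -1.02 -241.62] z 66.7 T [ 3.1   0.32 -0.05] 22.15
```

Emit:
servo_tool(rows=[[0,0,-0.05,-0.02,0,0,0],[0,0,-0.05,0,0,0,0],[0,0,-0.05,0,0,0,0],[0,0,0,0,0,0,0],[0,0,0,0,0,0,0]])

```text
clock: 22.65
position: [573.8, -267.9, 66.7]
ee_rot: [-0.092, 0.996, 0.001, -0.003]
contact_force: [-2.5, 13.7, 4.0]
gripper_width: 10.0
```

```bash
python3 f.py
```

```text
F deck x,y,z 0.8 14.24 4.05 sd [0.51 0.37 0.33] deck [  -1.06 -242.07] z 66.71 T [ 4.04  0.38 -0.04] 22.9
```

Emit:
servo_tool(rows=[[0,0,-0.05,-0.01,0,0,0],[0,0,-0.05,0,0,0,0],[0,0,0,0,0,0,0],[0,0,0,0,0,0,0],[0,0,0,0,0,0,0],[0,0,0,0,0,0,0]])

```text
clock: 23.5
position: [573.8, -268.2, 66.7]
ee_rot: [-0.092, 0.996, 0.002, -0.003]
contact_force: [-1.4, 17.0, 5.4]
gripper_width: 10.3
```

```bash
python3 f.py
```

```text
F deck x,y,z 1.29 16.93 4.54 sd [0.24 0.47 0.61] deck [  -1.1  -242.37] z 66.7 T [ 4.65  0.41 -0.05] 23.75
```

Pad force is about 12 N (tool force 16.9 N less about 4.8 N sliding friction). Easing off gently before release.

Emit:
servo_tool(rows=[[0,0,0.05,0,0,0,0],[0,0,0.05,0,0,0,0],[0,0,0.05,0,0,0,0],[0,0,0.05,0,0,0,0],[0,0,0,0,0,0,0]])

```text
clock: 24.25
position: [573.8, -268.1, 66.7]
ee_rot: [-0.092, 0.996, 0.001, -0.003]
contact_force: [-1.0, 9.3, 1.0]
gripper_width: 10.1
```

```bash
python3 f.py
```

```text
F deck x,y,z 0.81 9.84 2.05 sd [0.39 0.33 0.56] deck [  -1.07 -242.28] z 66.7 T [2.73 0.21 0.01] 24.5
```

Emit:
servo_tool(rows=[[0,0,0.05,0,0,0,0],[0,0,0.05,0,0,0,0],[0,0,0.05,0,0,0,0],[0,0,0.05,0,0,0,0],[0,0,0,0,0,0,0]])

```text
clock: 25.0
position: [573.8, -267.5, 66.7]
ee_rot: [-0.092, 0.996, -0.0, -0.003]
contact_force: [0.6, 5.2, -0.3]
gripper_width: 10.2
```

```bash
python3 f.py
```

```text
F deck x,y,z 0.69 5.24 -1.36 sd [0.46 0.26 0.6 ] deck [  -1.03 -241.63] z 66.73 T [ 1.5  -0.02  0.02] 25.25
```

Emit:
servo_tool(rows=[[0,0,0.05,0.02,0,0,0],[0,0,0.04,0.01,0,0,0],[0,0,0.03,0,0,0,0],[0,0,0,0,0,0,0],[0,0,0,0,0,0,0]])

```text
clock: 25.75
position: [573.7, -266.9, 66.8]
ee_rot: [-0.091, 0.996, -0.001, -0.002]
contact_force: [-0.6, 2.7, -5.9]
gripper_width: 10.0
```

```bash
python3 f.py
```

```text
F deck x,y,z -0.33 1.21 -5.8 sd [0.49 0.8  0.08] deck [  -1.02 -240.96] z 66.88 T [0.27 0.02 0.02] 26.0
```

Emit:
servo_tool(rows=[[0,0,0,0.04,0,0,0],[0,0,0,0.02,0,0,0],[0,0,0,0,0,0,0],[0,0,0,0,0,0,0]])

```text
clock: 26.4
position: [573.8, -266.8, 66.9]
ee_rot: [-0.092, 0.996, -0.001, -0.002]
contact_force: [-1.8, 0.8, -3.1]
gripper_width: 9.7
```

```bash
python3 f.py
```

```text
F deck x,y,z -1.63 0.99 -2.73 sd [0.62 0.57 0.38] deck [  -0.73 -240.92] z 66.86 T [0.19 0.49 0.02] 26.65
```

Emit:
servo_tool(rows=[[0,0,0,0.03,0,0,0],[0,0,-0.05,0.02,0,0,0],[0,0,-0.05,0,0,0,0],[0,0,0,0,0,0,0],[0,0,0,0,0,0,0]])

```text
clock: 27.15
position: [574.1, -266.8, 66.7]
ee_rot: [-0.092, 0.996, -0.0, -0.002]
contact_force: [-3.9, 5.0, 1.3]
gripper_width: 9.9
```

```bash
python3 f.py
```

```text
F deck x,y,z -2.19 5.17 1.56 sd [0.62 0.23 0.29] deck [  -0.59 -241.01] z 66.71 T [1.34 0.85 0.02] 27.4
```

Emit:
servo_tool(rows=[[0.2,0,0,0,0,0,0],[0.3,0,0,0,0,0,0],[0.4,0,0,0,0,0,0],[0.4,0,0,0,0,0,0],[0.4,0,0,0,0,0,0],[0.4,0,0,0,0,0,0]])

```text
clock: 28.0
position: [574.4, -267.8, 66.3]
ee_rot: [-0.092, 0.996, -0.001, -0.002]
contact_force: [0.3, 0.2, -0.3]
gripper_width: 34.3
```

```bash
python3 f.py
python3 - <<'E'
from mv import *
plan([0,0,0],.183)
E
```

```text
F deck x,y,z -0.22 -0.27 -0.15 sd [0.37 0.54 0.44] deck [  -0.56 -241.95] z 66.25 T [ 0.   -0.02  0.01] 28.25
pos [ 574.2 -267.7   66.2] deck [  -0.6 -241.9] y axis [-0.182  0.983 -0.001] z [-0.004 -0.002 -1.   ] F [-0.74 -0.18 -0.1 ] w 34.0 t 28.25
shift tool now(cm) [51.55 36.8   6.8 ] after turn [51.59 36.77  6.62] turn [-0.05 -0.23  0.03]
```

Released with no force on the tool. Lifting straight up and moving aside for a view.

Emit:
servo_tool(rows=[[0.4,0,0,-0.5,0,0,0],[0.4,0,0,-1,0,0,0],[0.4,0,0,-2,0,0,0],[0.4,0,0,-3,0,0,0],[0.4,0,0,-4,0,0,0],[0.4,0,0,-4,0,0,0],[0.4,4,0,-2,0,0,0],[0.4,4,0,-2,0,0,0],[0.4,4,0,0,0,0,0],[0.4,4,-2,0,0,0,0],[0.4,4,-3,0,0,0,0],[0.4,0,-3,0,0,0,0]])

```text
clock: 29.45
position: [389.0, -383.2, 254.5]
ee_rot: [-0.091, 0.996, -0.001, -0.001]
contact_force: [1.1, -1.4, 0.6]
gripper_width: 34.1
```

Emit:
servo_tool(rows=[[0.4,0,-4,0,0,0,0],[0.4,0,-4,0,0,0,0],[0.4,0,-4,0,0,0,0],[0.4,0,-4,0,0,0,0],[0.4,0,-4,0,0,0,0],[0.4,0,-3,0,0,0,0],[0.4,0,0,0,0,0,0]])

```text
clock: 30.15
position: [434.3, -611.7, 250.7]
ee_rot: [-0.09, 0.996, -0.0, -0.002]
contact_force: [0.3, -0.1, -1.1]
gripper_width: 33.9
```

Run:
```python
from mv import *
d=snap("side","pics/s9.png");e=snap("top","pics/t9.png")
a=cv2.resize(d["image"][200:310,190:300],None,fx=3.6,fy=3.6,interpolation=cv2.INTER_CUBIC)
b=cv2.resize(e["image"][160:270,290:400],None,fx=3.6,fy=3.6,interpolation=cv2.INTER_CUBIC)
cv2.imwrite("pics/g6.png",np.hstack([a,b])[:,:,::-1])
hsv=cv2.cvtColor(e["image"],cv2.COLOR_RGB2HSV);o=cv2.inRange(hsv,(5,150,100),(18,255,255));o[:165]=0;o[275:]=0;o[:,:280]=0;o[:,400:]=0
v,u=np.nonzero(o);r=cv2.minAreaRect(onz(e,np.c_[u,v],48)[:,:2].astype(np.float32));print(r,deck(r[0]))
```

```text
((556.1329956054688, -176.5538330078125), (117.92933654785156, 197.25588989257812), 10.668328285217285) [  -1.81451403 -149.01179978]
```

View pics/g6.png

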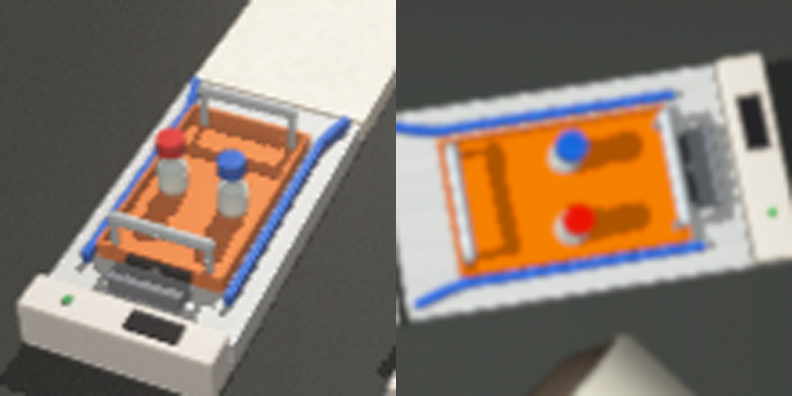

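The tray lies flat and in line (x −1.8 mm, yaw error 0.003 rad), with its leading edge at the pad and both vials standing. The remaining pad force may be only about 1 N. With time left, I'll nudge the bar forward with the fingers open so the contact is sure.

Emit:
servo_tool(rows=[[0.4,0,4,0,0,0,0],[0.4,0,4,0,0,0,0],[0.4,0,4,0,0,0,0],[0.4,0,4,0,0,0,0],[0.4,0,4,0,0,0,0],[0.4,0,4,0,0,0,0],[0.4,0,4,0,0,0,0],[0.4,-4,3,0,0,0,0],[0.4,-4,0,0,0,0,0],[0.4,-4,0,0,0,0,0],[0.4,-4,0,0,0,0,0],[0.4,-4,0,0,0,0,0]])

```text
clock: 31.45
position: [575.7, -265.6, 253.1]
ee_rot: [-0.093, 0.996, -0.001, -0.001]
contact_force: [0.3, -1.1, 0.5]
gripper_width: 34.1
```

Emit:
servo_tool(rows=[[0.4,0,0,3,0,0,0],[0.4,0,0,3,0,0,0],[0.4,0,0,3,0,0,0],[0.4,0,0,0,0,0,0],[0.4,0,0,0,0,0,0]])

```text
clock: 31.95
position: [574.6, -267.1, 162.8]
ee_rot: [-0.092, 0.996, -0.001, -0.002]
contact_force: [-0.2, -0.2, 0.5]
gripper_width: 34.3
```

Run:
```python
from mv import *
plan([574.2,-267.7,68],.183)
```

```text
pos [ 574.6 -267.1  162.8] deck [-1.000e-01 -2.415e+02] y axis [-0.184  0.983 -0.002] z [-0.003 -0.003 -1.   ] F [-0.18 -0.15  0.53] w 34.3 t 31.95
shift tool now(cm) [ 0.02 -0.03  9.48] after turn [ 0.05 -0.05  9.48] turn [-0.12 -0.19  0.1 ]
```

Emit:
servo_tool(rows=[[0.4,0,0,3,0,0,0],[0.4,0,0,2.5,0,0,0],[0.4,0,0,2,0,0,0],[0.4,0,0,1.5,0,0,0],[0.4,0,0,0.4,0,0,0],[0.4,0,0,0,0,0,0],[0.4,0,-0.2,0,0,0,0],[0.4,0,-0.2,0,0,0,0],[0.4,0,-0.2,0,0,0,0],[0.4,0,-0.2,0,0,0,0],[0.4,0,-0.1,0,0,0,0],[0.4,0,0,0,0,0,0]])

```text
clock: 33.15
position: [575.9, -276.7, 67.2]
ee_rot: [-0.091, 0.996, -0.001, -0.002]
contact_force: [-0.3, 0.1, -0.1]
gripper_width: 34.0
```

Emit:
servo_tool(rows=[[0.4,0,-0.05,0,0,0,0],[0.4,0,-0.05,0,0,0,0],[0.4,0,0,0,0,0,0]])

```text
clock: 33.45
position: [576.1, -277.5, 67.2]
ee_rot: [-0.092, 0.996, -0.001, -0.002]
contact_force: [-0.3, 0.1, -0.0]
gripper_width: 34.2
```

Emit:
servo_tool(rows=[[0.4,0,-0.05,0,0,0,0],[0.4,0,-0.05,0,0,0,0],[0.4,0,0,0,0,0,0]])

```text
clock: 33.75
position: [576.1, -277.8, 67.2]
ee_rot: [-0.092, 0.996, -0.0, -0.002]
contact_force: [-1.6, 3.6, 0.8]
gripper_width: 34.2
```

Emit:
servo_tool(rows=[[0.4,0,-0.05,0,0,0,0],[0.4,0,-0.05,0,0,0,0],[0.4,0,0,0,0,0,0]])

```text
clock: 34.05
position: [576.1, -278.0, 67.2]
ee_rot: [-0.092, 0.996, 0.0, -0.002]
contact_force: [-0.7, 7.6, 1.6]
gripper_width: 34.3
```

Emit:
servo_tool(rows=[[0.4,0,-0.05,0,0,0,0],[0.4,0,-0.03,0,0,0,0],[0.4,0,0,0,0,0,0],[0.4,0,0,0,0,0,0]])

```text
clock: 34.45
position: [576.1, -278.3, 67.1]
ee_rot: [-0.092, 0.996, 0.001, -0.003]
contact_force: [-0.5, 8.4, 3.1]
gripper_width: 34.0
```

Emit:
servo_tool(rows=[[0.4,0,0.05,0,0,0,0],[0.4,0,0.05,0,0,0,0],[0.4,0,0.05,0,0,0,0],[0.4,0,0.05,0,0,0,0],[0.4,0,0.05,0,0,0,0],[0.4,0,0.05,0,0,0,0],[0.4,0,0.05,0,0,0,0],[0.4,0,0.2,0,0,0,0],[0.4,0,0.3,0,0,0,0],[0.4,0,0.25,0,0,0,0],[0.4,0,0,0,0,0,0],[0.4,0,0,0,0,0,0]])

```text
clock: 35.65
position: [574.6, -269.3, 67.3]
ee_rot: [-0.092, 0.996, -0.001, -0.002]
contact_force: [0.7, -0.4, -0.6]
gripper_width: 34.3
```

Emit:
servo_tool(rows=[[0.4,0,0,-0.5,0,0,0],[0.4,0,0,-1,0,0,0],[0.4,0,0,-2,0,0,0],[0.4,0,0,-3,0,0,0],[0.4,0,0,-4,0,0,0],[0.4,0,0,-4,0,0,0],[0.4,4,0,-2,0,0,0],[0.4,4,-2,-2,0,0,0],[0.4,4,-3,0,0,0,0],[0.4,4,-3,0,0,0,0],[0.4,4,-3,0,0,0,0],[0.4,0,-4,0,0,0,0]])

```text
clock: 36.85
position: [401.7, -453.8, 255.7]
ee_rot: [-0.09, 0.996, -0.001, -0.002]
contact_force: [0.7, 0.1, 0.3]
gripper_width: 34.1
```

Emit:
servo_tool(rows=[[0.4,0,-4,0,0,0,0],[0.4,0,-4,0,0,0,0],[0.4,0,-4,0,0,0,0],[0.4,0,-2,0,0,0,0],[0.4,0,0,0,0,0,0],[0.4,0,0,0,0,0,0]])

```text
clock: 37.45
position: [431.2, -590.8, 253.4]
ee_rot: [-0.091, 0.996, -0.0, -0.002]
contact_force: [0.2, 0.5, 0.5]
gripper_width: 34.3
```

Run:
```python
from mv import *
d=snap("side","pics/s10.png");e=snap("top","pics/t10.png")
a=cv2.resize(d["image"][200:310,190:300],None,fx=3.6,fy=3.6,interpolation=cv2.INTER_CUBIC)
b=cv2.resize(e["image"][160:270,290:400],None,fx=3.6,fy=3.6,interpolation=cv2.INTER_CUBIC)
cv2.imwrite("pics/g7.png",np.hstack([a,b])[:,:,::-1])
hsv=cv2.cvtColor(e["image"],cv2.COLOR_RGB2HSV);o=cv2.inRange(hsv,(5,150,100),(18,255,255));o[:165]=0;o[275:]=0;o[:,:280]=0;o[:,400:]=0
v,u=np.nonzero(o);r=cv2.minAreaRect(onz(e,np.c_[u,v],48)[:,:2].astype(np.float32));print(r,deck(r[0]))
```

```text
((556.1694946289062, -176.6544189453125), (117.74369049072266, 197.25083923339844), 10.557129859924316) [  -1.79692912 -149.11734826]
```

View pics/g7.png

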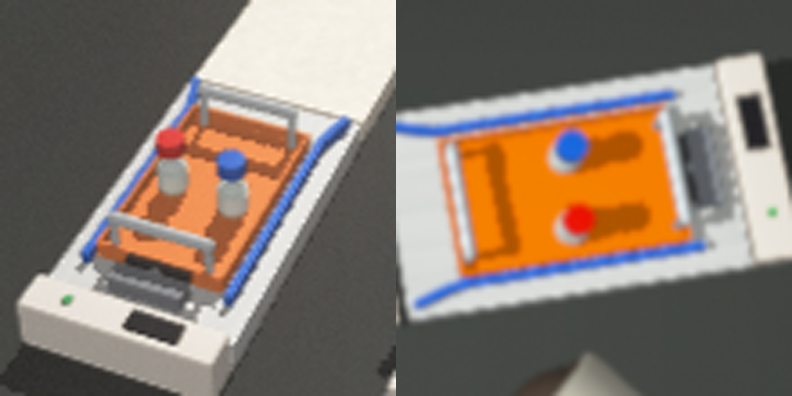

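The tray is flat and in line, seated at the pad, with both vials standing. Handing in.

```bash
python3 -c "
from bench import *
print(job_done(),read_state()['clock'])"
```

```text
the job is handed in; nothing more can be done
the job is handed in; nothing more can be done
```

I drew the tray over the lip by its leading bar, with that end raised about 11 mm. I rested it across the step and slid it between the rails. Then I pressed it on the pad at about 12 N (tool force 16.9 N less an estimated 4.8 N of friction), eased off and let go. A second short push of about 8 N on the bar, with the fingers open, made the pad contact surer. I handed the job in at about 38 s.

**Last checks, top camera:**
- The tray is about 1.8 mm off the deck's centre line.
- It is in line within about 0.003 rad.
- It lies flat in both views, and both vials stand upright in it.

**Not confirmed:**
- The pad force after release could not be measured. I infer contact because pushing on the bar raised the force to about 8 N within 0.5 mm.
- The images put the holder's face only about 10 mm behind the pad, less than the stated 12 mm minimum, so those two pixel measurements disagree by a few mm.
- I did not re-measure the bystanders; the arm passed well above them and never touched them.

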